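# Lower and seal the culture chamber

## Task

Close the white culture chamber: crack its red release valve open a fraction of a turn so that the ram lets the lid down slowly under its own weight (never faster than about 3 cm a second, and do not touch the lid or its black T-handle until it is down). Once the lid rests on the gasket, turn the black T-handle clockwise a full quarter turn so that the lid is drawn tight, then let go. Leave the other things on the bench as they stand.

Things in the scene. Friction and masses are not known exactly. Their poses are not given: they have to be found in the camera images.
- chamber: White box-shaped culture chamber, 200 (x) x 220 (y) x 108 mm high, fixed to the bench. Origin at the bench under its centre; z up, x away from the front with the display, y towards the blue ram. The blue ram cylinder (54 mm diameter, 103 mm high) stands at x 30, y 165 mm; the blue hydraulic block (75 x 75 mm, top 78 mm high) with the red valve stands at x -80, y 210 mm; the latch axis is at x -20, y -170 mm.
- lid (a joint): Height in m of the clear, aluminium-framed lid (216 x 236 mm, 14 mm thick) above first touching the gasket. It slides straight up and down on the ram at the +y side; it starts 45 to 65 mm up, held by the shut valve. It weighs about 0.8 kg. Resting on the gasket it settles between 0 and -0.002, the lower the wider the valve is open; drawn tight by the latch it is at about -0.006.
- lid_top (a point): Centre of the lid's upper face, in the lid's frame (axes as chamber); 132 mm above the bench when lid is 0.
- valve (a joint): Turn of the red release valve handle, rad; 0 = shut (start), grows anticlockwise seen from above (opening), stop at 2.0. Light friction, 0.06 N m; it stays where it is left. Nothing moves for the first 0.25 rad or so; the lid begins to sink somewhere between 0.25 and 0.95 rad (it differs each time), and from there each further 0.1 rad adds about 10 mm/s of sinking speed, up to about 100 mm/s. Turning it back shut stops the lid.
- valve_grip (a point): Centre of the red valve handle, an upright-axis bar 80 mm long, 15 mm thick, 20 mm high (122 to 142 mm above the bench). Its x axis lies along the bar and turns with it; z up is the axis of turning. At joint value 0 the bar is parallel to the chamber's x.
- latch (a joint): Turn of the black T-handle latch on the lid, rad; 0 = free (starts between 0 and 0.2), grows clockwise seen from above, end stop 1.571 = latched. From about 0.6 rad on, with the lid down, its tongue runs under a sloping keeper on the chamber wall and pulls the lid down about 4 mm; it needs up to about 0.4 N m. The slope ends at about 1.32 rad; beyond, it stays put by itself. With the lid up it has nothing to catch.
- latch_grip (a point): Centre of the black T-handle bar, 90 mm long, 16 mm thick, 20 mm high, its underside 35 mm above the lid's upper face; rides with the lid (177 mm above the bench when lid is 0). Its x axis lies along the bar and turns with it; z up is the axis of turning. At joint value 0 the bar is parallel to the chamber's x.
- tube_rack: Orange rack with capped tubes, 75 x 120 x 44 mm, in front of the chamber; bystander. Origin under its centre.
- sharps_bin: Red round bin with white lid, 116 mm diameter, 152 mm high, on the chamber's -y side; bystander. Origin under its centre.
- wash_bottle: Clear bottle with blue cap, 60 mm diameter, 150 mm high, beyond the ram; bystander. Origin under its centre.
- jar: Small amber jar with yellow lid, 48 mm diameter, 55 mm high; bystander. Origin under its centre.
- microplate: White well plate, 85 x 127 x 16 mm, lying flat; bystander. Origin under its centre.
- tip_box: Blue box with clear lid, 85 x 120 x 66 mm; bystander. Origin under its centre.
- slide_box: Cork-brown box with wooden lid, 92 x 102 x 47 mm; bystander. Origin under its centre.

How it is judged (in metres and radians):
On the way, in this order (a step that is already met when the one before it is completed fails the run):
1. the valve is cracked open and the lid has sunk onto its gasket, T-handle still free (value of joint valve above 0.15 rad and value of joint lid below 0.001 m and value of joint latch below 0.5 rad), for 0.2 s.
2. the T-handle is turned home and the lid drawn tight (value of joint latch above 1.38 rad and value of joint lid below -0.0048 m), for 0.2 s.
At the end, for the whole second after the job is handed in: The T-handle stands within 11 degrees of its end stop (latch over 1.38 rad) and holds the lid at rest, drawn down more than 4.8 mm past first touching the gasket (all of step 2 and velocity of joint lid between -0.003 and 0.003 m/s).
It fails at once if the lid sinks faster than 40 mm/s (velocity of joint lid below -0.04 m/s and value of joint lid above 0.001 m).
It fails at once if the robot pushes the lid or its T-handle with more than 3 N while the lid is still up (value of joint lid above 0.003 m and contact force between any of the fingers, the arm and lid above 3 N).
It fails at once if a bystander is moved more than 30 mm (distance of any of tube_rack, sharps_bin, wash_bottle, jar, microplate, tip_box, slide_box from where it was at the start of the episode above 0.03 m).
It also fails if it takes over 61 s, if anything falls off the work surface, if the arm or the gripper's body presses on something with over 40 N, if the wrist force passes 120 N, or if a joint passes its speed limit or range.

## Robot

A 6-joint arm with a two-finger parallel gripper is mounted at the origin on the work surface. World frame = base frame: x ahead of the robot, y to its left, z up, the work surface at z = 0. Lengths are in mm, angles in rad, forces in N, time in s.
With the tool pointing down it reaches from about 325 to 925 mm from the base axis. Payload 3.1 kg.
Tool frame: the origin (TCP) lies midway between the tips of the shut fingers; the grasp point (between the pads) lies 19 mm behind it; z points along the fingers, y is the line along which they close (so a half turn about z gives the same grasp; the last joint's range is limited). The gripper opens to 85 mm and grips with 20 to 120 N. Pads are 22 mm wide; open, the fingers measure 114 mm over their backs; the gripper's body (76 mm by 85 mm) begins 54 mm behind the grasp point. The pads swing forward as they close: fully open they stand 13 mm farther back than shut.
Start: joints at [1.08, 0.217, 1.613, -0, 1.311, -0.112], TCP at [231.111, 580.712, 231.3] pointing down, gripper open.
Joint ranges: [-2.75, 2.75], [-0.78, 2.1], [0.31, 2.55], [-1.13, 4.27], [0.13, 2.63], [-2.58, 2.58]. Speed limits (rad/s): [2.79, 2.79, 3.14, 3.14, 3.14, 3.14].

## Interface

Orientations are given as a 3x3 rotation matrix whose columns are the frame's x, y, z axes.
In Python, from workcell import bot, eyes gives the robot as it stands. The module is installed in compiled form; this text tells all that it offers.
- The arm moves only by the shell command python3 -m creep 'ROWS' [OPENING] [FORCE]. ROWS is JSON, a list of rows, each an object with "linear": the shift along the tool's x, y, z in units of 25 cm (1.0 is 25 cm), a list of three; "turn": the turn about the tool's z in units of 180 degrees (1.0 is 180 degrees). In form: [{"linear": [dx, dy, dz], "turn": turn}, ...]. A call has 1 to 8 rows; each row shifts and turns the commanded pose from where the row before left it, along the tool's axes as they then stand; what a row does not reach is not made up. A row lasts 1/12 s, in which the tool goes at most 41.7 mm and 7.16 degrees, less where a joint would pass 70% of its speed; a pose out of reach is approached as far as the arm can. A call with a number of a shift or a turn outside -1 to 1 is refused whole. A call with a gripper value outside its range is refused whole. OPENING is the gripper's target within -1 to 1 (fully open at 1, half-way at 0, shut at -1), set as the call begins (- or left out, the last holds). The fingers move at their own pace and stop on an object; FORCE is the grip in N (left out, the last holds). Time passes only in rows, so rows that do not move let the fingers close. It gives the time, the measured TCP pose, the force, the opening and the grip force at its end, in the units of the state.
- bot.observe(): the state, without advancing time (a new reading comes with each control period).
- eyes.capture(name): name is "side" or "top"; returns a dict with "frame" (400x640x3 uint8, blue, green, red), "mtx" (3x3 intrinsics, pixels), "R" (3x3) and "t" (3): a world point X has camera coordinates R X + t. Camera axes: x right, y down, z forward; pixel columns grow to the right and rows downward; lengths in mm; the calibration is good to about 2 mm. A picture is of the moment at which its call begins. There is no depth.
- bot.close_job(): hands the job in; it is judged then, once.
The state is a dict: "time": time; "joint_pos": joint angles; "qvel": joint speeds; "joint_torque": joint torques, N m; "ee_pos": TCP position; "ee_rot": TCP orientation; "wrist_force": force on the tool from outside, world axes, zero at the start; "moment": the same for the moment, N m; "width": finger opening in mm; "grasp_force": force on a finger pad.
Only numpy, scipy, OpenCV 4.12 (cv2) and the standard library are available. Lean on these libraries where they do the work, as an engineer would, in place of code of your own. Each camera call takes 0.05 s, during which the arm holds its last target. There are 200 camera calls.

## Working session

There is one attempt and no reset: what is moved stays moved. The work goes in short steps, Python scripts to look and compute and a shell command to move; the robot and the scene stay as the last step left them, time stands still between calls to the robot, and variables do not carry over. Pictures are saved under pics/ and viewed, at most 10 in all, crops included, and the job is handed in when it is done.

```bash
mkdir -p pics; python3 - <<'E'
from workcell import bot,eyes
import cv2,numpy as np
for n in("side","top"):
    c=eyes.capture(n);cv2.imwrite(f"pics/{n}0.png",c["frame"]);print(n,c["mtx"].tolist(),c["R"].round(4).tolist(),c["t"].round(1).tolist(),(-c["R"].T@c["t"]).round())
s=bot.observe();print({k:np.round(v,3).tolist() for k,v in s.items()})
E
```

```text
side [[423.6618442125444, 0.0, 317.10855957842057], [0.0, 423.6618442125444, 202.954614613879], [0.0, 0.0, 1.0]] [[0.6337, -0.7735, -0.0116], [-0.5033, -0.4009, -0.7655], [0.5874, 0.4909, -0.6433]] [-310.9, 390.5, 952.0] [-166. -551.  908.]
top [[490.43970663613095, 0.0, 326.6491124216756], [0.0, 490.43970663613095, 187.15094752347687], [0.0, 0.0, 1.0]] [[-0.0194, -0.9998, 0.0061], [-0.9816, 0.0179, -0.1899], [0.1898, -0.0096, -0.9818]] [15.9, 548.8, 1500.4] [ 254.   21. 1577.]
{'time': 0.1, 'joint_pos': [1.08, 0.218, 1.615, 0.0, 1.311, -0.112], 'qvel': [0.0, -0.0, -0.003, -0.0, 0.0, 0.0], 'joint_torque': [-0.0, -39.808, -30.497, -0.0, 0.004, -0.0], 'ee_pos': [230.747, 580.047, 230.086], 'ee_rot': [[-0.929, 0.37, -0.001], [0.37, 0.929, -0.002], [0.0, -0.002, -1.0]], 'wrist_force': [-0.254, -0.276, 0.407], 'moment': [-0.034, 0.049, 0.078], 'grasp_force': 0.0, 'width': 85.042}
```

View pics/top0.png

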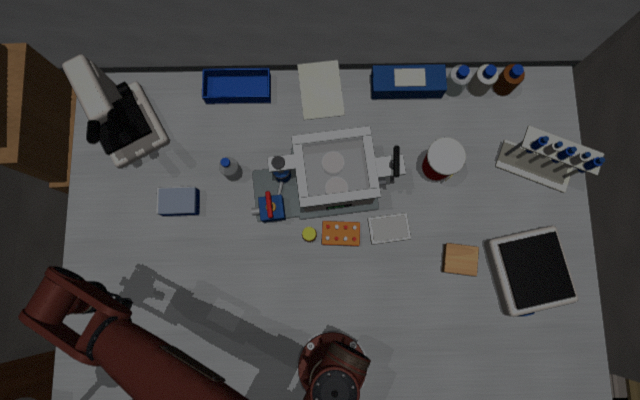

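View pics/side0.png

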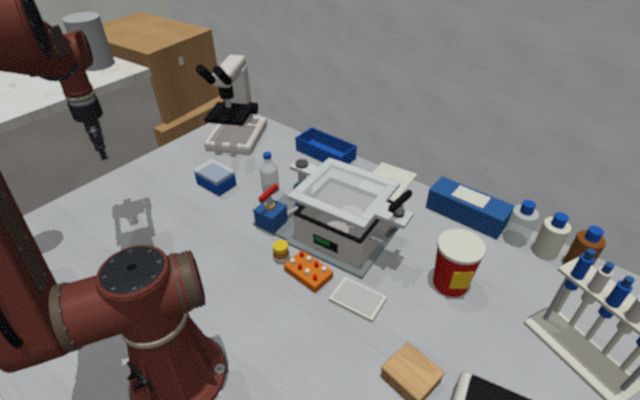

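The top view shows the chamber centred near (336,168), the red valve bar at (268,205), the black T-handle at (397,162), the bin at (443,160), the bottle at (228,168), the jar at (309,234) and the rack at (341,233). In the side view the valve is at (269,193) and the T-handle at (400,200), with the lid raised.

```bash
cat >h.py <<'E'
from workcell import bot,eyes
import cv2,numpy as np
def ray(c,uv):
    C=-c["R"].T@c["t"];d=c["R"].T@np.linalg.inv(c["mtx"])@np.array([uv[0],uv[1],1.]);return C,d/np.linalg.norm(d)
def plane(c,uv,z):
    C,d=ray(c,uv);return C+d*(z-C[2])/d[2]
def tri(c1,u1,c2,u2):
    A=np.zeros((3,3));b=np.zeros(3)
    for c,u in((c1,u1),(c2,u2)):
        C,d=ray(c,u);P=np.eye(3)-np.outer(d,d);A+=P;b+=P@C
    return np.linalg.solve(A,b)
def proj(c,X):
    p=c["mtx"]@(c["R"]@np.asarray(X,float)+c["t"]);return p[:2]/p[2]
def blob(f,kind,box):
    x0,y0,x1,y1=box;r=f[y0:y1,x0:x1];h=cv2.cvtColor(r,cv2.COLOR_BGR2HSV)
    H,S,V=[h[...,i].astype(int) for i in range(3)]
    m=((H<8)|(H>172))&(S>150)&(V>70) if kind=="red" else (V<45)
    n,l,st,ce=cv2.connectedComponentsWithStats(m.astype(np.uint8))
    i=1+np.argmax(st[1:,4]);ys,xs=np.nonzero(l==i);pts=np.c_[xs,ys].astype(np.float32)
    return ce[i]+[x0,y0],st[i,4],cv2.minAreaRect(pts),pts+[x0,y0]
def ends(c,pts,z):
    W=np.array([plane(c,p,z)[:2] for p in pts]);m=W.mean(0);u=np.linalg.svd(W-m,full_matrices=False)[2][0]
    return m,np.degrees(np.arctan2(u[1],u[0])),np.ptp((W-m)@u)
E
python3 - <<'E'
from h import *
t=eyes.capture("top");s=eyes.capture("side")
cv=blob(t["frame"],"red",(250,180,290,225));cs=blob(s["frame"],"red",(250,175,290,215))
kv=blob(t["frame"],"black",(385,140,410,185));ks=blob(s["frame"],"black",(385,185,416,225))
for a in(cv,cs,kv,ks):print(a[0].round(1),a[1],[np.round(x,1) for x in a[2]])
print("valve",tri(t,cv[0],s,cs[0]).round(1),ends(t,cv[3],142),plane(t,cv[0],140))
L=tri(t,kv[0],s,ks[0]);print("latch",L.round(1),ends(t,kv[3],L[2]))
a=t["frame"][120:230,210:470];b=s["frame"][140:290,240:440]
cv2.imwrite("pics/crop0.png",np.vstack([cv2.resize(a,(780,330),interpolation=cv2.INTER_CUBIC),]))
cv2.imwrite("pics/crop1.png",cv2.resize(b,(800,600),interpolation=cv2.INTER_CUBIC))
E
```

```text
[268.5 204.2] 110 [array([18.5, 24.4]), array([25.3,  4.3]), np.float64(83.7)]
[268.1 192.4] 116 [array([18. , 17.5]), array([ 5.6, 21.9]), np.float64(48.8)]
[395.  163.6] 202 [array([ 9., 24.]), array([36.,  8.]), np.float64(90.0)]
[399.2 201.2] 162 [array([13.5, 14. ]), array([10.6, 27.6]), np.float64(45.0)]
valve [484.8 179.3 137.4] (array([483.39457599, 179.40617311]), np.float64(-173.98471312847883), np.float64(75.90553493339694)) [483.65312773 179.62144361 140.        ]
latch [ 580.4 -189.2  232.6] (array([ 578.54707788, -186.82388244]), np.float64(171.79344647785967), np.float64(106.40398851906286))
```

View pics/crop0.png

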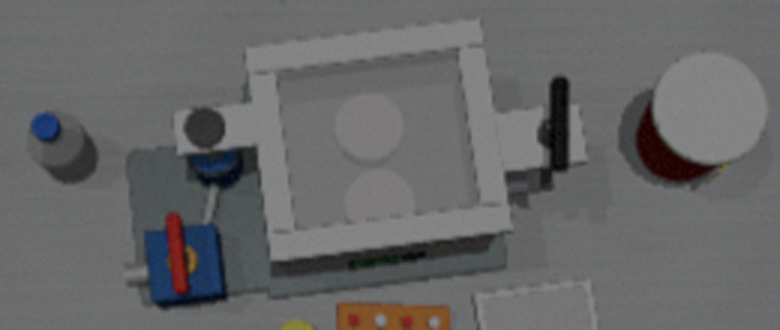

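View pics/crop1.png

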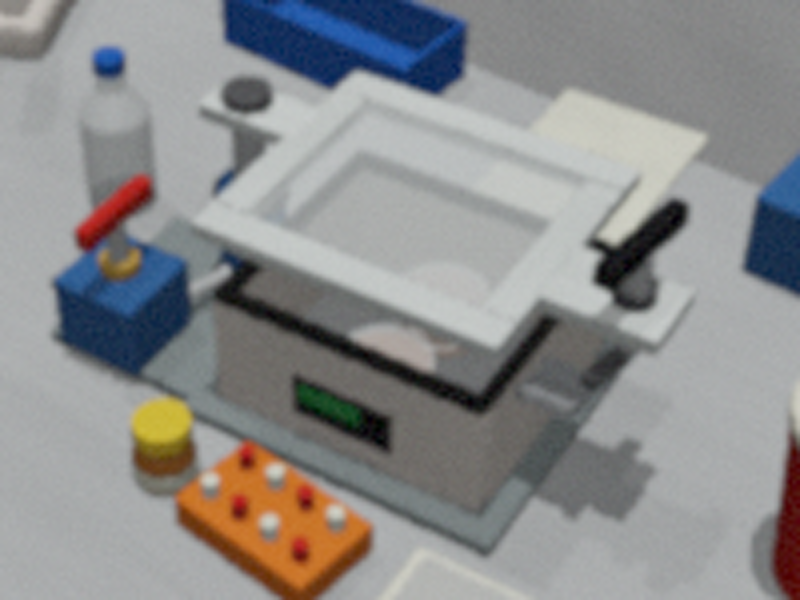

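The crops confirm the red bar (about 6° off world x) standing clear of the lid, and the raised lid with its T-handle bar nearly parallel to world x. Next I move above the valve.

```bash
R='{"linear":[-0.128,-0.0927,0],"turn":0}'
python3 -m creep '[{"linear":[-0.128,-0.0927,0],"turn":0},{"linear":[-0.128,-0.0927,0],"turn":0},{"linear":[-0.128,-0.0927,0],"turn":0},{"linear":[-0.128,-0.0927,0],"turn":0},{"linear":[-0.128,-0.0927,0],"turn":0},{"linear":[-0.128,-0.0927,0],"turn":0}]' 1 20
python3 -m creep '[{"linear":[-0.128,-0.0927,0],"turn":0},{"linear":[-0.128,-0.0927,0],"turn":0},{"linear":[-0.128,-0.0927,0],"turn":0},{"linear":[-0.128,-0.0927,0],"turn":0},{"linear":[-0.128,-0.0927,0],"turn":0},{"linear":[-0.128,-0.0927,0],"turn":0}]'
python3 -m creep '[{"linear":[0,0,0],"turn":0.0384},{"linear":[0,0,0],"turn":0.0384},{"linear":[0,0,0],"turn":0.0384},{"linear":[0,0,0],"turn":0.0384},{"linear":[0,0,0],"turn":0.0384},{"linear":[0,0,0],"turn":0.0384},{"linear":[0,0,0],"turn":0.0384},{"linear":[0,0,0],"turn":0.0384}]'
python3 -m creep '[{"linear":[0,0,0],"turn":0.0384},{"linear":[0,0,0],"turn":0.0384},{"linear":[0,0,0],"turn":0.0384},{"linear":[0,0,0],"turn":0.0384},{"linear":[0,0,0],"turn":0.0384},{"linear":[0,0,0],"turn":0.0384},{"linear":[0,0,0],"turn":0.0384},{"linear":[0,0,0],"turn":0.0384}]'
python3 -m creep '[{"linear":[0,0,0],"turn":0.0384},{"linear":[0,0,0],"turn":0.0384},{"linear":[0,0,0],"turn":0.0384},{"linear":[0,0,0],"turn":0.0384},{"linear":[0,0,0],"turn":0.0384},{"linear":[0,0,0],"turn":0.0384},{"linear":[0,0,0],"turn":0}]'
cat > st.py <<'E'
from h import *
s=bot.observe();r=s["ee_rot"];print(round(s["time"],2),s["ee_pos"].round(1) if hasattr(s["ee_pos"],"round") else s["ee_pos"],"yang",np.degrees(np.arctan2(r[1][1],r[0][1])).round(2),"tilt",np.round(np.array(r)[:,2],4),"j",np.round(s["joint_pos"],2),"w",s["width"],"F",np.round(s["wrist_force"],1),"M",np.round(s["moment"],2))
E
python3 st.py
```

```text
time: 0.7
ee_pos: [358.5, 378.8, 231.1]
ee_rot: [[-0.929, 0.369, 0.0], [0.369, 0.929, -0.0], [-0.0, -0.0, -1.0]]
wrist_force: [-0.1, 0.2, -0.6]
width: 85.3
grasp_force: 0.0
time: 1.2
ee_pos: [485.6, 178.5, 231.3]
ee_rot: [[-0.929, 0.37, 0.0], [0.37, 0.929, 0.0], [-0.0, 0.0, -1.0]]
wrist_force: [0.4, 0.0, 0.5]
width: 85.5
grasp_force: 0.0
time: 1.87
ee_pos: [484.8, 180.2, 231.1]
ee_rot: [[-0.219, 0.976, -0.0], [0.976, 0.219, -0.0], [0.0, -0.0, -1.0]]
wrist_force: [-0.2, -0.1, 0.4]
width: 85.5
grasp_force: 0.0
time: 2.53
ee_pos: [484.8, 180.3, 231.1]
ee_rot: [[0.677, 0.736, -0.0], [0.736, -0.677, -0.0], [-0.0, -0.0, -1.0]]
wrist_force: [-1.0, -1.0, -0.6]
width: 85.4
grasp_force: 0.0
time: 3.12
ee_pos: [484.8, 180.3, 231.1]
ee_rot: [[0.994, 0.107, -0.0], [0.107, -0.994, -0.0], [-0.0, 0.0, -1.0]]
wrist_force: [-0.6, 0.6, 0.9]
width: 85.4
grasp_force: 0.0
3.12 [484.8 180.3 231.1] yang -83.88 tilt [-5.e-04 -1.e-04 -1.e+00] j [ 0.22 -0.01  1.86 -0.    1.29  1.68] w 85.35302430893572 F [-0.6  0.6  0.9] M [-0.02  0.02  0.  ]
```

```bash

python3 -m creep '[{"linear":[0,0,0.0787],"turn":0},{"linear":[0,0,0.0787],"turn":0},{"linear":[0,0,0.0787],"turn":0},{"linear":[0,0,0.0787],"turn":0},{"linear":[0,0,0.0787],"turn":0},{"linear":[0,0,0.0787],"turn":0},{"linear":[0,0,0],"turn":0}]' >/dev/null
python3 -m creep '[{"linear":[0,0,0],"turn":0},{"linear":[0,0,0],"turn":0},{"linear":[0,0,0],"turn":0},{"linear":[0,0,0],"turn":0},{"linear":[0,0,0],"turn":0},{"linear":[0,0,0],"turn":0},{"linear":[0,0,0],"turn":0},{"linear":[0,0,0],"turn":0}]' -1 25
python3 st.py
cat > lid.py <<'E'
from h import *
s=eyes.capture("side");t=eyes.capture("top")
k=blob(s["frame"],"black",(385,185,416,240));q=blob(t["frame"],"black",(385,140,410,185))
print(round(bot.observe()["time"],2),"side",k[0].round(2),k[1],"top",q[0].round(2),q[1],"tri",tri(t,q[0],s,k[0]).round(1))
cv2.imwrite("pics/s_last.png",s["frame"]);cv2.imwrite("pics/t_last.png",t["frame"])
E
python3 lid.py
```

```text
time: 4.37
ee_pos: [485.8, 180.3, 114.4]
ee_rot: [[0.994, 0.109, 0.002], [0.109, -0.994, -0.0], [0.002, 0.0, -1.0]]
wrist_force: [-0.6, -1.0, 5.5]
width: 14.3
grasp_force: 25.5
4.37 [485.8 180.3 114.4] yang -83.75 tilt [ 1.6e-03 -1.0e-04 -1.0e+00] j [ 0.22  0.13  1.96 -0.    1.06  1.68] w 14.349498218430758 F [-0.6 -1.   5.5] M [-0.21  0.11  0.08]
4.47 side [399.24 201.13] 153 top [395.07 163.46] 199 tri [ 580.6 -189.3  232.7]
```

```bash

python3 -m creep '[{"linear":[0,0,0],"turn":-0.025},{"linear":[0,0,0],"turn":-0.025},{"linear":[0,0,0],"turn":-0.03},{"linear":[0,0,0],"turn":0},{"linear":[0,0,0],"turn":0},{"linear":[0,0,0],"turn":0},{"linear":[0,0,0],"turn":0},{"linear":[0,0,0],"turn":0}]' >/dev/null; python3 lid.py
python3 -m creep '[{"linear":[0,0,0],"turn":-0.016},{"linear":[0,0,0],"turn":-0.016},{"linear":[0,0,0],"turn":0},{"linear":[0,0,0],"turn":0},{"linear":[0,0,0],"turn":0},{"linear":[0,0,0],"turn":0},{"linear":[0,0,0],"turn":0},{"linear":[0,0,0],"turn":0}]' >/dev/null; python3 lid.py; python3 st.py
```

```text
5.23 side [399.34 201.13] 156 top [395.02 163.55] 201 tri [ 580.5 -189.3  232.7]
6.0 side [399.26 201.24] 154 top [395.04 163.39] 199 tri [ 580.9 -189.2  232.1]
6.0 [485.8 180.2 114.3] yang -63.59 tilt [ 1.5e-03 -3.0e-04 -1.0e+00] j [ 0.22  0.13  1.96 -0.    1.06  1.33] w 14.634586917563436 F [-1.2 -2.1  6.1] M [-0.26  0.13  0.1 ]
```

```bash

python3 -m creep '[{"linear":[0,0,0],"turn":-0.016},{"linear":[0,0,0],"turn":-0.016},{"linear":[0,0,0],"turn":0},{"linear":[0,0,0],"turn":0},{"linear":[0,0,0],"turn":0},{"linear":[0,0,0],"turn":0},{"linear":[0,0,0],"turn":0},{"linear":[0,0,0],"turn":0}]' >/dev/null; python3 lid.py
```

```text
6.77 side [399.28 201.19] 152 top [395.05 163.45] 200 tri [ 580.7 -189.3  232.4]
```

```bash

python3 -m creep '[{"linear":[0,0,0],"turn":-0.016},{"linear":[0,0,0],"turn":-0.016},{"linear":[0,0,0],"turn":0},{"linear":[0,0,0],"turn":0},{"linear":[0,0,0],"turn":0},{"linear":[0,0,0],"turn":0},{"linear":[0,0,0],"turn":0},{"linear":[0,0,0],"turn":0}]' >/dev/null; python3 lid.py
```

```text
7.53 side [398.18 203.94] 153 top [394.75 163.61] 211 tri [ 581.5 -188.7  223. ]
```

```bash

python3 -m creep '[{"linear":[0,0,0],"turn":0},{"linear":[0,0,0],"turn":0},{"linear":[0,0,0],"turn":0},{"linear":[0,0,0],"turn":0},{"linear":[0,0,0],"turn":0},{"linear":[0,0,0],"turn":0},{"linear":[0,0,0],"turn":0},{"linear":[0,0,0],"turn":0}]' >/dev/null; python3 lid.py;python3 st.py
```

```text
8.3 side [398.47 207.1 ] 146 top [394.13 164.86] 191 tri [ 581.2 -189.4  212.8]
8.3 [485.9 180.2 114.4] yang -52.07 tilt [ 1.6e-03 -3.0e-04 -1.0e+00] j [ 0.22  0.13  1.96 -0.    1.06  1.13] w 14.45533481349989 F [-0.9 -1.   6. ] M [-0.32  0.19  0.07]
```

```bash

for i in 1 2 3; do
python3 -m creep '[{"linear":[0,0,0],"turn":0},{"linear":[0,0,0],"turn":0},{"linear":[0,0,0],"turn":0},{"linear":[0,0,0],"turn":0},{"linear":[0,0,0],"turn":0},{"linear":[0,0,0],"turn":0},{"linear":[0,0,0],"turn":0},{"linear":[0,0,0],"turn":0}]' >/dev/null; python3 lid.py; done
```

```text
9.07 side [398.06 210.14] 143 top [393.92 165.64] 200 tri [ 581.1 -189.9  203.2]
9.83 side [397.57 213.04] 143 top [393.12 166.85] 190 tri [ 580.2 -189.4  193.6]
10.6 side [397.12 215.79] 135 top [393.09 167.13] 192 tri [ 580.9 -189.9  184.3]
```

```bash

python3 -m creep '[{"linear":[0,0,0],"turn":0},{"linear":[0,0,0],"turn":0},{"linear":[0,0,0],"turn":0},{"linear":[0,0,0],"turn":0},{"linear":[0,0,0],"turn":0},{"linear":[0,0,0],"turn":0},{"linear":[0,0,0],"turn":0},{"linear":[0,0,0],"turn":0}]' 0.5 >/dev/null; python3 lid.py
python3 -m creep '[{"linear":[0,0,-0.08],"turn":0},{"linear":[0,0,-0.08],"turn":0},{"linear":[0,0,-0.08],"turn":0},{"linear":[0,0,-0.08],"turn":0},{"linear":[0,0,-0.08],"turn":0},{"linear":[0,0,-0.08],"turn":0},{"linear":[0,0,0],"turn":0},{"linear":[0,0,0],"turn":0}]' >/dev/null; python3 lid.py; python3 st.py
python3 - <<'E'
from h import *
t=cv2.imread("pics/t_last.png");s=cv2.imread("pics/s_last.png")
cv2.imwrite("pics/c2.png",np.hstack([cv2.resize(t[130:230,350:450],(400,400),interpolation=cv2.INTER_CUBIC),cv2.resize(s[170:270,360:460],(400,400),interpolation=cv2.INTER_CUBIC)]))
c=eyes.capture("top");k=blob(c["frame"],"black",(385,140,410,185));print(k[2],k[3].min(0),k[3].max(0),[plane(c,p,187).round(1) for p in((396,150),(396,184))])
r=blob(c["frame"],"red",(250,180,290,225));print("valve",ends(c,r[3],142))
E
```

```text
11.37 side [397.08 216.9 ] 137 top [392.64 167.23] 196 tri [ 581.9 -189.5  179.5]
12.13 side [397.04 216.96] 136 top [392.61 167.37] 194 tri [ 581.6 -189.5  179.4]
12.13 [484.3 180.1 232. ] yang -52.09 tilt [-2.e-03 -4.e-04 -1.e+00] j [ 0.22 -0.01  1.86 -0.    1.29  1.13] w 64.24995930969348 F [ 0.6 -0.4  0.1] M [-0.05 -0.03 -0.05]
((7.817258834838867, 27.55837631225586), (7.8371758460998535, 33.34362030029297), 4.085616588592529) [388. 151.] [396. 184.] [array([ 630.2, -198.6,  187. ]), array([ 528.6, -193.9,  187. ])]
valve (array([474.97060972, 173.52704716]), np.float64(-150.22549142921946), np.float64(36.538463826982486))
```

View pics/c2.png

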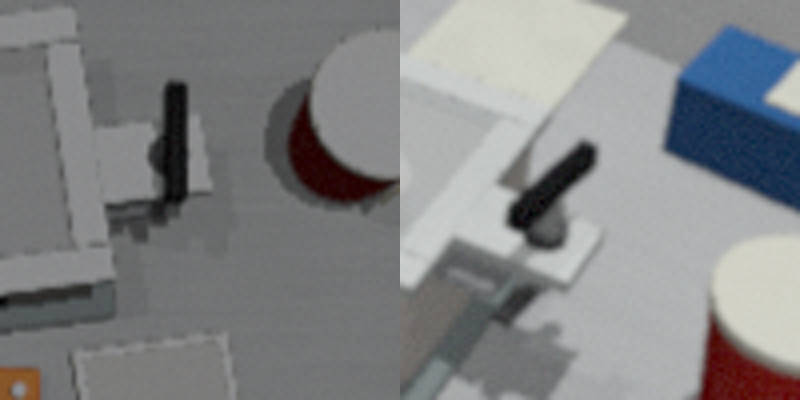

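The lid has settled on the gasket: the T-handle position is unchanged between the last two readings. In the crop the T-handle bar runs from top pixel (394,150) to (394,181), so it is centred near (584.5,-191) at about -2.7°. I move above it.

```bash

python3 -m creep '[{"linear":[-0.0595,0.1417,0],"turn":0},{"linear":[-0.0595,0.1417,0],"turn":0},{"linear":[-0.0595,0.1417,0],"turn":0},{"linear":[-0.0595,0.1417,0],"turn":0},{"linear":[-0.0595,0.1417,0],"turn":0}]' >/dev/null
python3 -m creep '[{"linear":[-0.0595,0.1417,0],"turn":0},{"linear":[-0.0595,0.1417,0],"turn":0},{"linear":[-0.0595,0.1417,0],"turn":0},{"linear":[-0.0595,0.1417,0],"turn":0},{"linear":[-0.0595,0.1417,0],"turn":0}]' >/dev/null
python3 -m creep '[{"linear":[0,0,0],"turn":-0.0387},{"linear":[0,0,0],"turn":-0.0387},{"linear":[0,0,0],"turn":-0.0387},{"linear":[0,0,0],"turn":-0.0387},{"linear":[0,0,0],"turn":-0.0387},{"linear":[0,0,0],"turn":-0.0387},{"linear":[0,0,0],"turn":-0.0387}]' >/dev/null
python3 -m creep '[{"linear":[0,0,0],"turn":-0.0387},{"linear":[0,0,0],"turn":-0.0387},{"linear":[0,0,0],"turn":-0.0387},{"linear":[0,0,0],"turn":-0.0387},{"linear":[0,0,0],"turn":-0.0387},{"linear":[0,0,0],"turn":-0.0387},{"linear":[0,0,0],"turn":-0.0387}]' >/dev/null
python3 -m creep '[{"linear":[0,0,0],"turn":-0.0387},{"linear":[0,0,0],"turn":-0.0387},{"linear":[0,0,0],"turn":-0.0387},{"linear":[0,0,0],"turn":-0.0387},{"linear":[0,0,0],"turn":-0.0387},{"linear":[0,0,0],"turn":-0.0387},{"linear":[0,0,0],"turn":0},{"linear":[0,0,0],"turn":0}]' >/dev/null
python3 st.py
```

```text
14.85 [ 584.6 -190.2  231.5] yang 87.06 tilt [-0.0027  0.0012 -1.    ] j [-0.43  0.2   1.64  0.    1.31 -1.95] w 64.00440340409779 F [-1.1 -0.4  1. ] M [ 0.04 -0.02 -0.01]
```

```bash

python3 -m creep '[{"linear":[0,0,0.0715],"turn":0},{"linear":[0,0,0.0715],"turn":0},{"linear":[0,0,0.0715],"turn":0},{"linear":[0,0,0.0715],"turn":0},{"linear":[0,0,0],"turn":0}]' >/dev/null; python3 st.py
python3 -m creep '[{"linear":[0,0,0],"turn":0},{"linear":[0,0,0],"turn":0},{"linear":[0,0,0],"turn":0},{"linear":[0,0,0],"turn":0},{"linear":[0,0,0],"turn":0},{"linear":[0,0,0],"turn":0},{"linear":[0,0,0],"turn":0},{"linear":[0,0,0],"turn":0}]' -1 80 >/dev/null; python3 st.py
```

```text
15.27 [ 581.9 -189.   156.3] yang 87.08 tilt [-0.0089  0.004  -1.    ] j [-0.43  0.27  1.7  -0.    1.18 -1.95] w 63.80610033414469 F [-0.9  0.6 -1.1] M [-0.01  0.02  0.01]
15.93 [ 586.4 -190.6  162.8] yang 87.22 tilt [ 2.7e-03 -4.0e-04 -1.0e+00] j [-0.43  0.26  1.69  0.    1.18 -1.95] w 14.766380193797586 F [1.2 1.4 1.8] M [ 0.24 -0.33 -0.07]
```

```bash

python3 -m creep '[{"linear":[0,0,0],"turn":0.03},{"linear":[0,0,0],"turn":0.03},{"linear":[0,0,0],"turn":0.03},{"linear":[0,0,0],"turn":0.03},{"linear":[0,0,0],"turn":0.03},{"linear":[0,0,0.002],"turn":0.03},{"linear":[0,0,0.002],"turn":0.03},{"linear":[0,0,0.002],"turn":0.03}]' >/dev/null; python3 st.py
python3 -m creep '[{"linear":[0,0,0.002],"turn":0.03},{"linear":[0,0,0.002],"turn":0.03},{"linear":[0,0,0.002],"turn":0.03},{"linear":[0,0,0.002],"turn":0.03},{"linear":[0,0,0.002],"turn":0.03},{"linear":[0,0,0],"turn":0.03},{"linear":[0,0,0],"turn":0.03},{"linear":[0,0,0],"turn":0}]' >/dev/null; python3 st.py
python3 -m creep '[{"linear":[0,0,0],"turn":0.015},{"linear":[0,0,0],"turn":0.015},{"linear":[0,0,0],"turn":0},{"linear":[0,0,0],"turn":0}]' >/dev/null; python3 st.py; python3 lid.py
```

```text
16.6 [ 587.  -189.4  162.1] yang 43.79 tilt [ 0.0036  0.0016 -1.    ] j [-0.43  0.26  1.69  0.    1.18 -1.19] w 14.924283721749706 F [2.2 5.2 5.8] M [ 0.73 -0.3   0.12]
17.27 [ 588.  -188.9  159.6] yang 6.07 tilt [ 0.0061  0.0022 -1.    ] j [-0.43  0.27  1.69  0.    1.18 -0.53] w 14.72248140750781 F [4.7 5.4 3.1] M [ 0.88 -0.66  0.04]
17.6 [ 588.1 -189.6  159.6] yang 1.03 tilt [ 6.2e-03 -2.0e-04 -1.0e+00] j [-0.43  0.27  1.69  0.    1.18 -0.45] w 14.790834635386057 F [5.8 4.9 2.5] M [ 0.52 -0.77  0.73]
17.7 side [400.03 202.52] 597 top [397.51 156.25] 481 tri [ 598.8 -192.2  220.2]
```

```bash

python3 -m creep '[{"linear":[0,0,0],"turn":0},{"linear":[0,0,0],"turn":0},{"linear":[0,0,0],"turn":0},{"linear":[0,0,0],"turn":0},{"linear":[0,0,0],"turn":0},{"linear":[0,0,0],"turn":0},{"linear":[0,0,0],"turn":0}]' 0.5 >/dev/null
python3 -m creep '[{"linear":[0,0,-0.08],"turn":0},{"linear":[0,0,-0.08],"turn":0},{"linear":[0,0,-0.08],"turn":0},{"linear":[0,0,-0.08],"turn":0},{"linear":[0.1,0,-0.08],"turn":0},{"linear":[0.15,0,0],"turn":0},{"linear":[0.15,0,0],"turn":0},{"linear":[0.15,0,0],"turn":0}]' >/dev/null
python3 -m creep '[{"linear":[0.15,0,0],"turn":0},{"linear":[0.15,0,0],"turn":0},{"linear":[0.15,0,0],"turn":0},{"linear":[0.15,0,0],"turn":0},{"linear":[0.15,0,0],"turn":0},{"linear":[0,0,0],"turn":0},{"linear":[0,0,0],"turn":0}]' >/dev/null;python3 st.py; python3 lid.py
python3 - <<'E'
from h import *
t=cv2.imread("pics/t_last.png");s=cv2.imread("pics/s_last.png")
cv2.imwrite("pics/c3.png",np.hstack([cv2.resize(t[110:260,250:450],(400,300),interpolation=cv2.INTER_CUBIC),cv2.resize(s[140:290,240:440],(400,300),interpolation=cv2.INTER_CUBIC)]))
E
```

```text
19.53 [580.2 136.3 257.7] yang 1.06 tilt [-1.e-04 -4.e-04 -1.e+00] j [ 0.11  0.14  1.66 -0.    1.35  0.09] w 64.00028327091736 F [ 0.2 -0.1 -0.2] M [-0.06 -0.01 -0.01]
19.63 side [398.35 217.77] 171 top [395.58 165.74] 137 tri [ 584.1 -195.7  179.3]
```

View pics/c3.png

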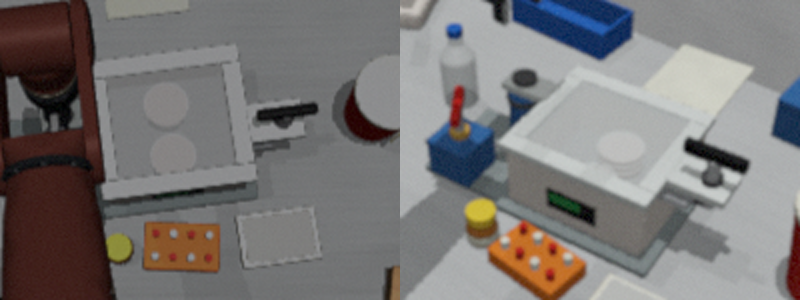

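The picture shows the lid seated, and the T-handle bar from crop (258,117) to (317,109) square to its starting direction and parallel to the lid's edge. The bystanders are where they were.

```bash
python3 -c "
from workcell import bot
print(bot.close_job())"
```

```text
the job is handed in; nothing more can be done
None
```

I let the lid down at about 13 mm/s with the valve cracked about 0.55 rad, turned the T-handle to its end stop, let go and handed the job in at about 20 s; no verdict came back, and the cameras could not resolve the last few millimetres of lid draw-down.

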